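Feed a vial cassette up the sampler's loading ramp

ROBOT

A 7-joint arm with a two-finger parallel gripper is mounted at the origin on the work surface. World frame = base frame: x ahead of the robot, y to its left, z up, the work surface at z = 0. Lengths are in m, angles in rad, forces in N, time in s.
With the tool pointing down it reaches from about 0.4 to 0.85 m from the base axis. Payload 10.4 kg.
Tool frame: the origin (TCP) lies midway between the tips of the shut fingers; the grasp point (between the pads) lies 19 mm behind it; z points along the fingers, x is the direction in which the jaws open and shut, and the axes are right-handed (so a half turn about z gives the same grasp; the last joint's range is limited). The gripper opens to 87 mm and grips with 3 to 60 N. Pads are 19 mm wide; open, the fingers measure 117 mm over their backs; the gripper's body (75 mm by 190 mm) begins 51 mm behind the grasp point.
Start: joints at [1.277, 0.332, -0.065, 1.46, 0.022, 1.35, -0.088], TCP at [0.167, -0.602, 0.223] pointing down, gripper open.
Joint ranges: [-2.6, 2.6], [-0.5, 2.12], [-1.47, 1.34], [0.16, 2.42], [-1.27, 4.41], [0.06, 2.06], [-2.6, 2.6]. Speed limits (rad/s): [2.22, 2.22, 2.79, 2.79, 3.14, 3.14, 3.14].

INTERFACE

Orientations are given as a unit quaternion [x, y, z, w].
In Python, from bench import r gives the robot as it stands. The module is installed in compiled form; this text tells all that it offers.
- The arm moves only by the tool play_rows, never from a script. Its argument "commands" is a list of rows, each a list of 7 numbers: the shift along the world's x, y, z in cm, then the turn, a rotation vector about the world's x, y, z in rad, then the finger opening in cm, from 0 to 8.7. A call has 1 to 20 rows; each row shifts and turns the commanded pose from where the row before left it; what a row does not reach is not made up. A row lasts 1/8 s, in which the tool goes at most 62.5 mm and 10.7 degrees, less where a joint would pass 70% of its speed; a pose out of reach is approached as far as the arm can. A call is refused whole if a number of a shift passes 6.25 or a number of a turn 0.188, either way. A call with a gripper value outside its range is refused whole. The fingers move at their own pace and stop on an object; "grip_force" is the grip in N (left out, the last holds). Time passes only in rows, so rows that do not move let the fingers close. It gives the time, the measured TCP pose, the force and the opening at its end, in the units of the state.
- r.read_state(): the state, without advancing time (a new reading comes with each control period).
- r.camera(name): name is "side" or "top"; returns a dict with "img" (384x512x3 uint8, red, green, blue), "K" (3x3 intrinsics, pixels), "k1" (the pictures are not rectified: a ray, as slopes to the right and down, at radius r is drawn at 1 + k1 r^2 times it, then the intrinsics apply), "camera_from_world" (4x4, takes a point from world to camera coordinates). Camera axes: x right, y down, z forward; pixel columns grow to the right and rows downward; lengths in m; the calibration is good to about 2 mm. A picture is of the moment at which its call begins. There is no depth.
- r.close_job(): hands the job in, once; it reports no verdict.
The state is a dict: "time": time; "joint_positions": joint angles; "joint_vel": joint speeds; "joint_torque": joint torques, N m; "ee_pos": TCP position; "eef_rot": TCP orientation; "ft_force": force on the tool from outside, world axes, zero at the start; "torque": the same for the moment, N m; "width": finger opening in m.
Only numpy, scipy, OpenCV 4.12 (cv2) and the standard library are available. Lean on these libraries where they do the work, as an engineer would, in place of code of your own. Each camera call takes 0.05 s, during which the arm holds its last target. There are 200 camera calls.

TASK

The long vial cassette is standing on its edge: first lay it down flat on the bench with the vial caps facing up and let go of it. Then take it again flat, set it on the level landing at the foot of the loading ramp, lengthwise to the lane, let go, and gently push it from behind up the slope between the rails until its end rests fully against the stop at the top, and leave it there. Leave the short blank cassette, the bottle, the beaker and the jar where they are.

Things in the scene. Friction and masses are not known exactly. Their poses are not given: they have to be found in the camera images.
- cassette: long grey vial cassette, 120 mm long (own x), 64 wide (own z), 30 thick (own y), 0.2-0.4 kg. Broad side +y: ten white vial caps flush with a frame; side -y: plain flat back. Starts standing on a long edge, z up, caps facing away from the robot within 30 deg. Origin: middle of that lower edge, mid-thickness. Flat caps up = own y up. Either end may lead up the ramp
- cassette_back (a point): centre of the cassette's plain back, at own x 0, y -15, z 32 mm from its origin: the middle of its underside once it lies flat caps up. Tilted over its back lower edge by more than about 30 deg, top going towards the back, the cassette falls flat caps up by itself
- feeder: fixed aluminium loading ramp. Own x uphill along the lane, y across, z up; origin on the bench, mid-lane. Level landing: bare plate, top 8 mm above the bench, x -90 to +70 mm, 110 mm wide. From x 70 mm a deck climbs at 8 deg to the stop; behind it a white housing, 85 mm high, reaches x 300 mm
- landing (a point): point on the landing's top, mid-lane, 15 mm downhill of the feeder's origin: where the middle of the cassette's underside should be set down, lengthwise to the lane, so that its leading end lies about at the mouth of the rails (the mouth begins 65 mm uphill of here)
- deck: sloping deck, fixed to the feeder. Origin on its surface, mid-lane, at the foot of the stop's face. Own x uphill along the slope, z square to it. Deck from x -150 mm to 0, stop face 40 mm high at x 0. Rails 34 mm high, lane 70 mm wide, with a flared mouth 30 mm long before it. Cassette home: its back centre at x -60, y 0, z 0 mm. Friction holds it there; sliding it up takes under 10 N
- blank: the short blank cassette, 85 mm long (own x), 64 mm high, 30 mm thick (own y), grey, a plain rib instead of caps, standing on its long edge; origin at the middle of its underside. Not to be moved. The two cassettes may have changed places
- bottle: an amber reagent bottle, 64 mm across, 150 mm high, origin under its centre; a bystander
- beaker: a glass beaker, 72 mm across, 90 mm high, origin under its centre; a bystander
- jar: a white jar, 60 mm across, 75 mm high, origin under its centre; a bystander
Mind the look-alikes: they are no part of the job. Leave any green or yellow look-alike of the cassette alone.

How it is judged:
By the outcome, as a careful person would: the job done as asked, in the order asked, and still so for the second after the job is handed in, with the robot touching nothing.
It also fails if it takes over 67 s, if anything falls off the work surface, if the arm or the gripper's body presses on something with over 40 N, if the wrist force passes 120 N, or if a joint passes its speed limit or range.

## Working session

There is one attempt and no reset: what is moved stays moved. The work goes in short steps, Python scripts to look and compute and a tool call to move; the robot and the scene stay as the last step left them, time stands still between calls to the robot, and variables do not carry over. Pictures are saved under pics/ and viewed, about 8 in all and at most 12, crops included, and the job is handed in when it is done.

Besides the shell and the picture viewer there is one more tool, called after "Emit:" as name(argument=value, ...), one argument or row to a line, values as JSON. play_rows: Moves the arm, as the interface text tells. Its arguments: {"type":"object","properties":{"commands":{"type":"array","items":{"type":"array","items":{"type":"number"}}},"grip_force":{"type":"number"}},"required":["commands"]}

```bash
mkdir -p pics
cat > h.py <<'E'
import numpy as np, cv2
from bench import r
def snap(n,f=None):
    c=r.camera(n)
    if f: cv2.imwrite('pics/'+f,c['img'][:,:,::-1])
    return c
def ray(c,u,v):
    K=c['K'];d=np.array([(u-K[0,2])/K[0,0],(v-K[1,2])/K[1,1]]);s=d.copy()
    for _ in range(30): s=d/(1+c['k1']*(s@s))
    T=c['camera_from_world'];R=T[:3,:3]
    return -R.T@T[:3,3], R.T@np.array([s[0],s[1],1])
def onz(c,u,v,z):
    o,d=ray(c,u,v);return o+d*(z-o[2])/d[2]
def proj(c,p):
    T=c['camera_from_world'];q=T[:3,:3]@np.array(p)+T[:3,3];s=q[:2]/q[2];s=s*(1+c['k1']*(s@s))
    return c['K'][:2,:2]@s+c['K'][:2,2]
E
python3 - <<'E'
from h import *
a=snap('top','t0.png');b=snap('side','s0.png')
for c in(a,b):
    o,d=ray(c,256,192);print(o,d,c['k1'],c['K'][0])
print(r.read_state())
E
```

```text
[0.42548462 0.01054777 1.2001076 ] [ 0.07186368  0.00811238 -0.99743431] 0.02263211521223919 [403.63812469   0.         259.80144   ]
[0.20094574 0.56197402 0.77228823] [ 0.30988768 -0.54106944 -0.78225267] -0.05612193210370857 [347.77835048   0.         257.22127221]
{'time': 0.1, 'joint_positions': array([ 1.27743026,  0.33282388, -0.06469125,  1.46082226,  0.02159193,
        1.34991222, -0.08851062]), 'joint_vel': array([-1.43337134e-04, -9.19389293e-04, -1.97638401e-04, -2.91807796e-03,
       -1.85868201e-05,  1.85117546e-03, -6.71557481e-04]), 'joint_torque': array([ 2.55046689e-03, -6.24549866e+01,  2.55059270e-02, -3.90715778e+01,
       -6.13237359e-02,  3.65921867e-02,  4.66373410e-05]), 'ee_pos': array([ 0.16707323, -0.60190625,  0.22184073]), 'eef_rot': array([ 7.96073820e-01, -6.05199198e-01, -5.20925740e-04, -3.63772409e-04]), 'ft_force': array([ 0.22456055, -0.66254406, -0.99372758]), 'torque': array([ 0.00217064, -0.04051428,  0.01018246]), 'width': 0.08706340989779571}
```

View pics/t0.png

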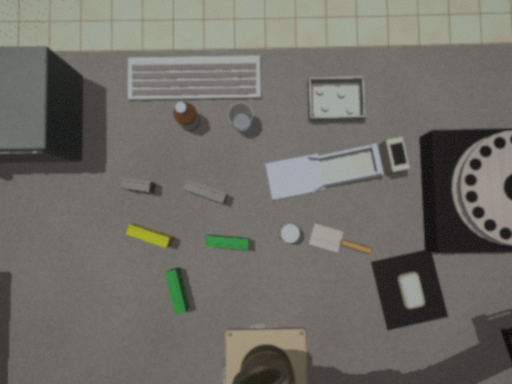

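View pics/s0.png

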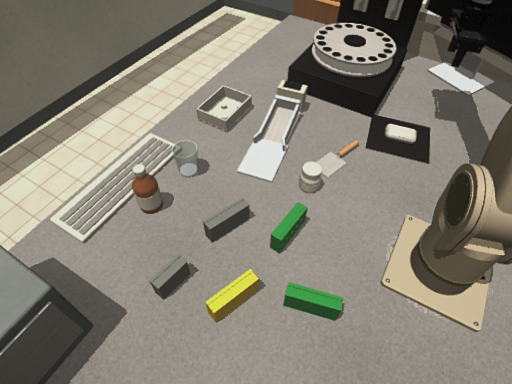

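Top view: there are two grey candidates, a long one at (206,192) and a short one at (137,186). The green and yellow ones are look-alikes. The long one fits the cassette, so I'll check it in an enlarged crop and measure it there.

Run:
```python
from h import *
a=snap('top');b=snap('side')
A=cv2.resize(a['img'][130:250,110:270],None,fx=5,fy=5,interpolation=2)[:,:,::-1]
B=cv2.resize(a['img'][130:210,255:415],None,fx=5,fy=5,interpolation=2)[:,:,::-1]
S=cv2.resize(b['img'][190:310,140:300],None,fx=5,fy=5,interpolation=2)[:,:,::-1]
A=A[150:450];cv2.imwrite('pics/c1.png',cv2.resize(np.vstack([A,S[:300]]),None,fx=1,fy=1)); cv2.imwrite('pics/c2.png',B)
# initial estimates
for n,u,v,z in [('cas',206,192,.064),('blank',137,186,.064),('bottle',181,107,.15),('beaker',240,115,.05),('jar',290,233,.075)]:
    print(n,onz(a,u,v,z).round(4))
```

```text
cas [0.5098 0.1608 0.064 ]
blank [0.5301 0.3549 0.064 ]
bottle [0.73   0.2137 0.15  ]
beaker [0.7327 0.0625 0.05  ]
jar [ 0.391  -0.0727  0.075 ]
```

View pics/c1.png

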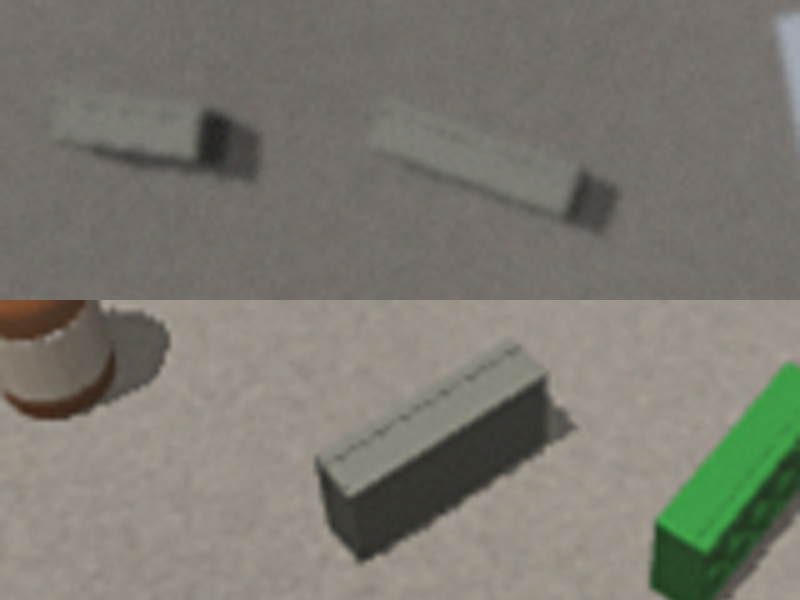

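View pics/c2.png

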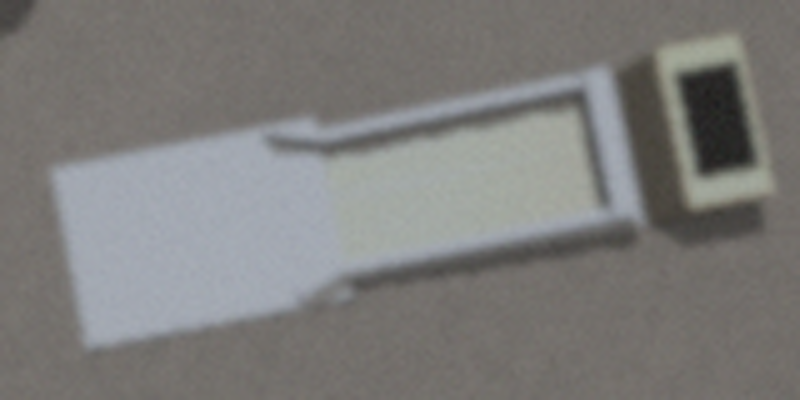

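The crop confirms it. The long grey block has its plain dark back towards the robot, with the cap-frame seam on the far side. Crop corners are (318,458), (516,340), (546,376) and (350,497) in the side view.

Run:
```python
from h import *
a=snap('top');b=snap('side')
print('side top corners')
P=np.array([onz(b,140+x/5,190+(y-300)/5,.064) for x,y in[(318,458),(516,340),(546,376),(350,497)]]);print(P.round(4),P.mean(0))
Q=np.array([onz(a,110+x/5,160+y/5,.064) for x,y in[(370,150),(385,102),(583,168),(567,215)]]);print(Q.round(4),Q.mean(0))
for M,i in((P,(0,1,3,2)),(Q,(1,2,0,3))):
    d=M[i[1]]-M[i[0]]+M[i[3]]-M[i[2]];print('yaw',np.degrees(np.arctan2(d[1],d[0])),np.linalg.norm(d)/2)
f=lambda x,y,z:onz(a,255+x/5,130+y/5,z)
L=[f(52,168,.008),f(88,348,.008),f(310,120,.008),f(300,305,.008)]
print('landing',np.round(L,4),[np.degrees(np.arctan2(*(v[1::-1]))) for v in(L[2]-L[0],L[3]-L[1])])
R=[f(322,150,.008),f(345,262,.008),f(612,68,.065),f(640,222,.065)]
print(np.round(R,4)); m=(L[0]+L[1])/2; n=(R[2]+R[3])/2;print(m,n,np.degrees(np.arctan2(n[1]-m[1],n[0]-m[0])),np.linalg.norm((n-m)[:2]))
# jar/bottle bases in side view
```

```text
side top corners
[[0.5433 0.2174 0.064 ]
 [0.4995 0.1061 0.064 ]
 [0.4744 0.1176 0.064 ]
 [0.517  0.2275 0.064 ]] [0.50856018 0.16715489 0.064     ]
[[0.5165 0.2227 0.064 ]
 [0.5436 0.2142 0.064 ]
 [0.5042 0.1028 0.064 ]
 [0.4779 0.1121 0.064 ]] [0.51055145 0.16294668 0.064     ]
yaw -111.31971338825723 0.11876737269678388
yaw -109.33958551706611 0.11768830400114894
landing [[ 0.5956 -0.0091  0.008 ]
 [ 0.488  -0.0285  0.008 ]
 [ 0.6218 -0.1634  0.008 ]
 [ 0.5113 -0.1544  0.008 ]] [np.float64(-80.38510175308424), np.float64(-79.51073926720734)]
[[ 0.6036 -0.1701  0.008 ]
 [ 0.5364 -0.1818  0.008 ]
 [ 0.6391 -0.3271  0.065 ]
 [ 0.5509 -0.3395  0.065 ]]
[ 0.54181716 -0.01879735  0.008     ] [ 0.59497866 -0.33332403  0.065     ] -80.40649971739953 0.3189877348659343
```

Estimates:
- **Cassette:** centre about (0.510, 0.165), cap normal at yaw −20°.
- **Lane:** yaw −80°.
- **Landing point:** about (0.555, −0.093).

I'm now moving above the cassette.

Emit:
play_rows(
  commands=[
    [5,3.2,0,0,0,0.059,8.7],
    [5,3.2,0,0,0,0.059,8.7],
    [5,3.2,0,0,0,0.059,8.7],
    [5,3.2,0,0,0,0.059,8.7],
    [5,3.2,0,0,0,0.059,8.7],
    [5,3.2,0,0,0,0.059,8.7],
    [0.43,5.75,0,0,0,0.059,8.7],
    [0.43,5.75,0,0,0,0.059,8.7],
    [0.43,5.75,0,0,0,0.059,8.7],
    [0.43,5.75,0,0,0,0.059,8.7],
    [0.43,5.75,0,0,0,0.059,8.7],
    [0.43,5.75,0,0,0,0.059,8.7],
    [0.43,5.75,0,0,0,0.059,8.7],
    [0.43,5.75,0,0,0,0.059,8.7],
    [0.43,5.75,0,0,0,0.059,8.7],
    [0.43,5.75,0,0,0,0.059,8.7],
    [0,0,0,0,0,0,8.7],
    [0,0,0,0,0,0,8.7],
  ],
  grip_force=20,
)

```text
time: 2.55
ee_pos: [0.5102, 0.1643, 0.2224]
eef_rot: [0.984, -0.177, -0.0, 0.0]
ft_force: [-0.3, -0.8, -0.0]
width: 0.0869
```

Emit:
play_rows(
  commands=[
    [0,0,-3.7,0,0,0,8.7],
    [0,0,-4,0,0,0,8.7],
    [0,0,-4,0,0,0,8.7],
    [0,0,-4,0,0,0,8.7],
    [0,0,-3,0,0,0,8.7],
    [0,0,0,0,0,0,8.7],
    [0,0,0,0,0,0,5],
    [0,0,0,0,0,0,2],
    [0,0,0,0,0,0,2],
    [0,0,0,0,0,0,2],
    [0,0,0,0,0,0,2],
    [0,0,0,0,0,0,2],
  ],
  grip_force=25,
)

```text
time: 4.05
ee_pos: [0.5102, 0.1648, 0.0356]
eef_rot: [0.984, -0.177, 0.0, 0.0]
ft_force: [-0.5, -0.1, 0.0]
width: 0.0351
```

Emit:
play_rows(
  commands=[
    [0,0,0,0,0,0,2],
    [0,0,0,0,0,0,2],
    [0,0,0,0,0,0,2],
    [0,0,0.3,0,0,0,2],
  ],
)

```text
time: 4.55
ee_pos: [0.5097, 0.1646, 0.0382]
eef_rot: [0.984, -0.177, -0.001, 0.0]
ft_force: [0.8, 0.2, -3.0]
width: 0.0303
```

Emit:
play_rows(
  commands=[
    [-0.39,0.145,0.15,-0.0404,-0.1092,0,2],
    [-0.405,0.15,0.1,-0.0404,-0.1092,0,2],
    [-0.41,0.15,0.05,-0.0404,-0.1092,0,2],
    [-0.415,0.155,0,-0.0404,-0.1092,0,2],
    [-0.41,0.15,-0.05,-0.0404,-0.1092,0,2],
    [-0.4,0.15,-0.1,-0.0404,-0.1092,0,2],
    [0,0,0,0,0,0,2],
    [0,0,0,0,0,0,2],
  ],
)

```text
time: 5.55
ee_pos: [0.4861, 0.1737, 0.0401]
eef_rot: [0.925, -0.166, 0.336, 0.06]
ft_force: [-0.0, -1.0, -2.4]
width: 0.03
```

Run:
```python
from h import *
b=snap('side');cv2.imwrite('pics/s1.png',cv2.resize(b['img'][130:310,120:320],None,fx=4,fy=3.3*1)[:,:,::-1])
```

```text
(no output)
```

View pics/s1.png

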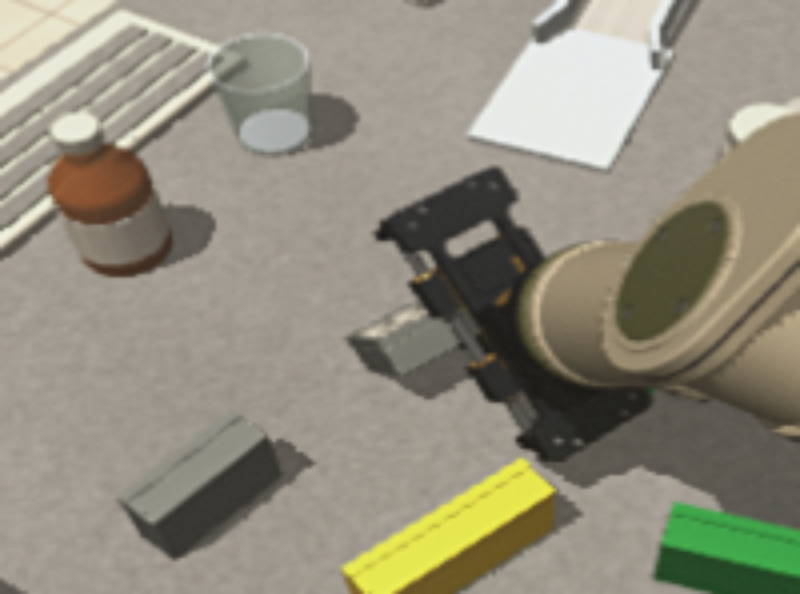

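The cassette is held and tilted about 40° with its caps up, and the gripper is clear of the other items. Next I open the fingers slightly and withdraw along the tool axis so it falls flat.

Emit:
play_rows(
  commands=[
    [0,0,-0.2,0,0,0,2],
    [0,0,0,0,0,0,4.4],
    [0,0,0,0,0,0,4.4],
    [0,0,0,0,0,0,4.4],
    [0,0,0,0,0,0,4.4],
    [-0.6,0.22,0.77,0,0,0,4.4],
    [-1.2,0.44,1.53,0,0,0,4.4],
    [-1.8,0.67,2.3,0,0,0,4.4],
    [-1.8,0.67,2.3,0,0,0,4.4],
    [-0.5,0.2,3,0,0,0,4.4],
    [0,0,4,0.0404,0.1092,0,8.7],
    [0,0,4,0.0404,0.1092,0,8.7],
    [0,0,2,0.0404,0.1092,0,8.7],
    [0,0,0,0.0404,0.1092,0,8.7],
    [0,0,0,0.0404,0.1092,0,8.7],
    [0,0,0,0.0404,0.1092,0,8.7],
    [0,0,0,0,0,0,8.7],
  ],
)

```text
time: 7.72
ee_pos: [0.4278, 0.1938, 0.2295]
eef_rot: [0.984, -0.179, 0.009, 0.005]
ft_force: [0.5, 0.3, -0.4]
width: 0.0869
```

Run:
```python
from h import *
b=snap('side');a=snap('top')
cv2.imwrite('pics/s2.png',np.hstack([cv2.resize(b['img'][150:320,140:310],(400,400))[:,:,::-1],cv2.resize(a['img'][130:250,150:270],(400,400))[:,:,::-1]]))
```

```text
(no output)
```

View pics/s2.png

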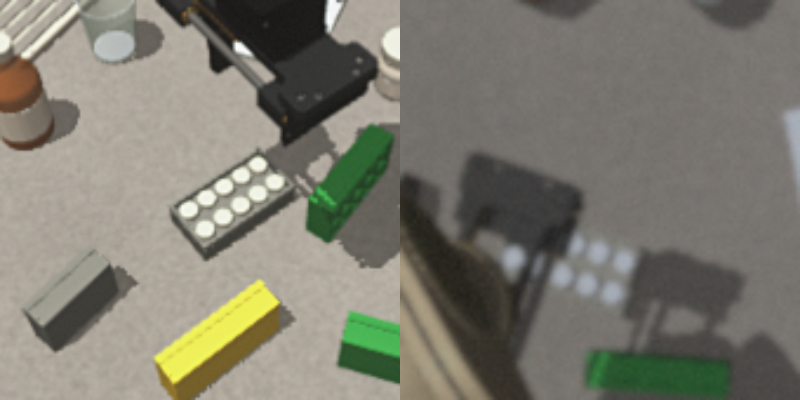

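The cassette lies flat with its caps up (side view; caps from crop (189,210) to (274,183)). I'll get its pose from the caps at z = 30 mm.

Run:
```python
from h import *
b=snap('side')
C=np.array([onz(b,140+x*.425,150+y*.425,.03) for x,y in[(189,210),(207,198),(224,187),(241,176),(258,164),(205,229),(223,218),(240,206),(257,195),(274,183)]])
# refine by white blobs in side view
hsv=cv2.cvtColor(b['img'],cv2.COLOR_RGB2HSV);m=((hsv[:,:,2]>195)&(hsv[:,:,1]<50)).astype(np.uint8)
n,l,s,c=cv2.connectedComponentsWithStats(m)
W=np.array([onz(b,*c[i],.03) for i in range(1,n) if 10<s[i,4]<80 and 200<c[i][0]<270 and 205<c[i][1]<260]);print(len(W),W.mean(0) if len(W) else'')
for M in(C,):
    k=M.mean(0);u,_,vt=np.linalg.svd((M-k)[:,:2]);print(k,np.degrees(np.arctan2(vt[0,1],vt[0,0])),np.ptp((M-k)[:,:2]@vt[0]))
```

```text
10 [0.46659022 0.18263695 0.03      ]
[0.46456135 0.18414361 0.03      ] 70.12456522431961 0.09247156659219385
```

Emit:
play_rows(
  commands=[
    [1.9,-0.65,-3,0.013,0.0159,0,8.7],
    [1.9,-0.65,-4,0,0,0,8.7],
    [0,0,-4.5,0,0,0,8.7],
    [0,0,-4.5,0,0,0,8.7],
    [0,0,-3,0,0,0,8.7],
    [0,0,-1.5,0,0,0,8.7],
    [0,0,-1,0,0,0,8.7],
    [0,0,-0.8,0,0,0,8.7],
    [0,0,0,0,0,0,8.7],
    [0,0,0,0,0,0,7.5],
    [0,0,0,0,0,0,6.8],
    [0,0,0,0,0,0,6],
    [0,0,0,0,0,0,5.5],
    [0,0,0,0,0,0,5.5],
    [0,0,0,0,0,0,5.5],
  ],
  grip_force=25,
)

```text
time: 9.75
ee_pos: [0.4654, 0.1813, 0.0067]
eef_rot: [0.984, -0.178, 0.001, 0.0]
ft_force: [0.7, -1.0, 4.6]
width: 0.064
```

Emit:
play_rows(
  commands=[
    [0,0,1.5,0,0,0,5.5],
    [0,0,3,0,0,0,5.5],
    [0,0,3,0,0,0,5.5],
    [1.1,-3.4,0,0,0,0.066,5.5],
    [1.1,-3.4,0,0,0,0.066,5.5],
    [1.1,-3.4,0,0,0,0.066,5.5],
    [1.1,-3.4,0,0,0,0.066,5.5],
    [1.1,-3.4,0,0,0,0.066,5.5],
    [1.1,-3.4,0,0,0,0.066,5.5],
    [1.1,-3.4,0,0,0,0.066,5.5],
    [1.1,-3.4,0,0,0,0.066,5.5],
    [0,0,0,0,0,0,5.5],
    [0,0,-2,0,0,0,5.5],
    [0,0,-2,0,0,0,5.5],
    [0,0,0,0,0,0,5.5],
  ],
)

```text
time: 11.62
ee_pos: [0.5516, -0.0897, 0.0404]
eef_rot: [0.996, 0.086, -0.001, -0.001]
ft_force: [0.1, 0.5, -2.5]
width: 0.0639
```

Run:
```python
from h import *
b=snap('side');a=snap('top')
cv2.imwrite('pics/s3.png',np.hstack([cv2.resize(b['img'][70:190,220:340],(480,480),interpolation=2)[:,:,::-1],cv2.resize(a['img'][130:210,260:340],(320,320))[:,:,::-1].repeat(1,0) if 0 else cv2.copyMakeBorder(cv2.resize(a['img'][130:210,260:340],(320,320)),0,160,0,0,0)[:,:,::-1]]))
# expected outline of flat cassette on landing, lane lines in side view
```

```text
(no output)
```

View pics/s3.png

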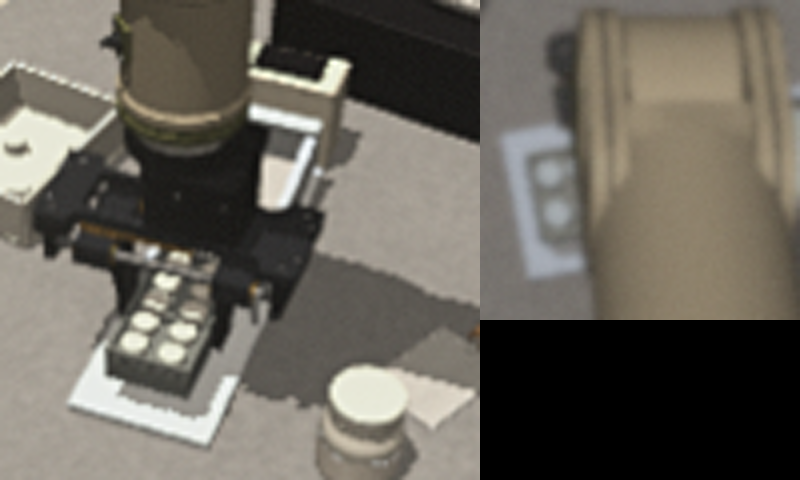

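Emit:
play_rows(
  commands=[
    [0.3,-0.3,-1,0,0,0,5.5],
    [0,0,-1,0,0,0,5.5],
    [0,0,-0.45,0,0,0,5.5],
    [0,0,0,0,0,0,5.5],
    [0,0,0,0,0,0,8.7],
    [0,0,0,0,0,0,8.7],
    [0,0,0,0,0,0,8.7],
    [0,0,0,0,0,0,8.7],
    [0,0,3,0,0,0,8.7],
    [0,0,5,0,0,0,8.7],
    [-0.5,5,5,0,0,0,8.7],
    [-1,6,2,0,0,0,2],
    [-1,6,0,0,0,0,1.5],
    [-1,6,0,0,0,0,1.5],
    [0,0,0,0,0,0,1.5],
  ],
)

```text
time: 13.6
ee_pos: [0.5205, 0.1346, 0.1609]
eef_rot: [0.996, 0.089, 0.001, -0.001]
ft_force: [-0.0, -0.2, 0.2]
width: 0.0546
```

Run:
```python
from h import *
b=snap('side');a=snap('top')
cv2.imwrite('pics/s4.png',np.hstack([cv2.resize(b['img'][75:185,230:330],(364,400),interpolation=2)[:,:,::-1],cv2.resize(a['img'][135:210,260:340],(427,400),interpolation=2)[:,:,::-1]]))
```

```text
(no output)
```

View pics/s4.png

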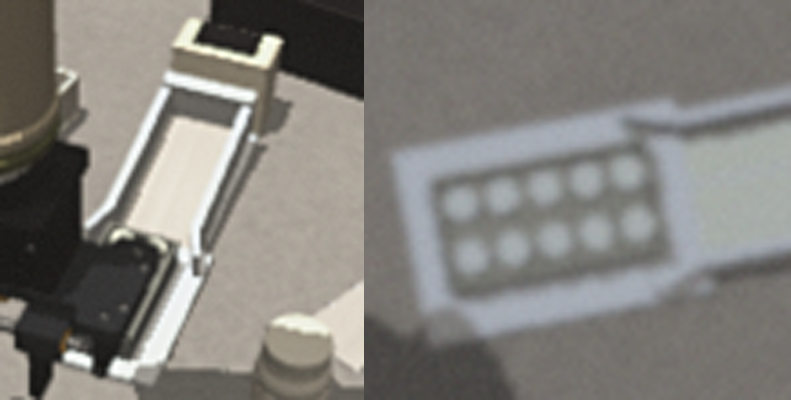

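The cassette is on the landing, lengthwise and apparently central. Next I check how well it is centred against the lane line.

Run:
```python
from h import *
a=snap('top')
f=lambda x,y,z:onz(a,260+(x-364)*80/427,135+y*75/400,z)[:2]
C=np.array([f(x,y,.038) for x,y in[(461,203),(504,193),(545,185),(587,178),(629,170),(471,255),(513,247),(555,240),(596,232),(638,222)]])
k=C.mean(0);vt=np.linalg.svd(C-k)[2];d=vt[0]*np.sign(-vt[0,1]);print('cas',k,np.degrees(np.arctan2(d[1],d[0])))
e=(f(393,153,.008)+f(427,335,.008))/2
g=(f(679,138,.008)+f(705,268,.008))/2  # deck edges (inner) 
ang=np.radians(-80.2);u=np.array([np.cos(ang),np.sin(ang)]);n=np.array([-u[1],u[0]])
print('end',e,'along',(k-e)@u,'lat',(k-e)@n, 'g',g,(g-e)@u,(g-e)@n)
# deck white-cream edges at far part: lane centre from rails top near stop, z~.06
print(r.read_state()['ee_pos'])
```

```text
cas [ 0.55707927 -0.09323634] -79.59289000732117
end [ 0.54435129 -0.01771859] along 0.0765822070931857 lat -0.0003115930455597162 g [ 0.56448195 -0.17503783] 0.15845005285994548 -0.00694031889632373
[0.5221466  0.12794346 0.16048091]
```

Lateral offset is about 0.3 mm and the yaw agrees, so it's well placed. Now I bring the pusher behind it, fingers opened 15 mm across the lane and pitched 8° to match the slope.

Emit:
play_rows(
  commands=[
    [0.5,-3.3,0,-0.035,-0.006,0,1.5],
    [0.5,-3.3,0,-0.034,-0.006,0,1.5],
    [0.5,-3.3,0,-0.034,-0.006,0,1.5],
    [0.5,-3.3,0,-0.034,-0.006,0,1.5],
    [0,0,-3,0,0,0,1.5],
    [0,0,0,0,0,0,1.5],
  ],
)

```text
time: 14.5
ee_pos: [0.5406, -0.0046, 0.1287]
eef_rot: [0.994, 0.085, 0.005, 0.07]
ft_force: [-0.3, -0.7, -0.2]
width: 0.0151
```

Run:
```python
from h import *
for _ in range(2):
    s=r.read_state();print(s['time'],s['ee_pos'],s['eef_rot'],s['joint_vel'].round(3))
```

```text
14.5 [ 0.54060522 -0.00455833  0.12873685] [0.99396132 0.08477631 0.00485507 0.06950038] [-0.009 -0.027 -0.014 -0.043 -0.008  0.032  0.007]
14.5 [ 0.54060522 -0.00455833  0.12873685] [0.99396132 0.08477631 0.00485507 0.06950038] [-0.009 -0.027 -0.014 -0.043 -0.008  0.032  0.007]
```

Emit:
play_rows(
  commands=[
    [-0.1,0.5,-4,0,0,0,1.5],
    [0,0,-4,0,0,0,1.5],
    [0,0,-2.7,0,0,0,1.5],
    [0,0,0,0,0,0,1.5],
    [0.136,-0.788,0,0,0,0,1.5],
    [0.136,-0.788,0,0,0,0,1.5],
    [0.136,-0.788,0,0,0,0,1.5],
    [0.136,-0.788,0,0,0,0,1.5],
    [0.136,-0.788,0,0,0,0,1.5],
    [0.136,-0.788,0,0,0,0,1.5],
    [0.136,-0.788,0,0,0,0,1.5],
  ],
)

```text
time: 15.88
ee_pos: [0.5506, -0.0536, 0.0235]
eef_rot: [0.994, 0.085, 0.007, 0.069]
ft_force: [-0.5, 1.9, 2.2]
width: 0.0149
```

Emit:
play_rows(
  commands=[
    [0.12,-0.79,0,0,0,0,1.5],
    [0.12,-0.79,0,0,0,0,1.5],
    [0.12,-0.79,0,0,0,0,1.5],
    [0.12,-0.79,0,0,0,0,1.5],
    [0.12,-0.79,0,0,0,0,1.5],
    [0.12,-0.79,0,0,0,0,1.5],
    [0.12,-0.79,0,0,0,0,1.5],
    [0.12,-0.79,0,0,0,0,1.5],
  ],
)

```text
time: 16.88
ee_pos: [0.5601, -0.117, 0.0235]
eef_rot: [0.994, 0.085, 0.007, 0.069]
ft_force: [-1.1, 2.9, 1.5]
width: 0.0153
```

Run:
```python
from h import *
b=snap('side');a=snap('top')
cv2.imwrite('pics/s5.png',np.hstack([cv2.resize(b['img'][75:185,230:330],(364,400),interpolation=2)[:,:,::-1],cv2.resize(a['img'][135:210,310:390],(427,400),interpolation=2)[:,:,::-1]]))
```

```text
(no output)
```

View pics/s5.png

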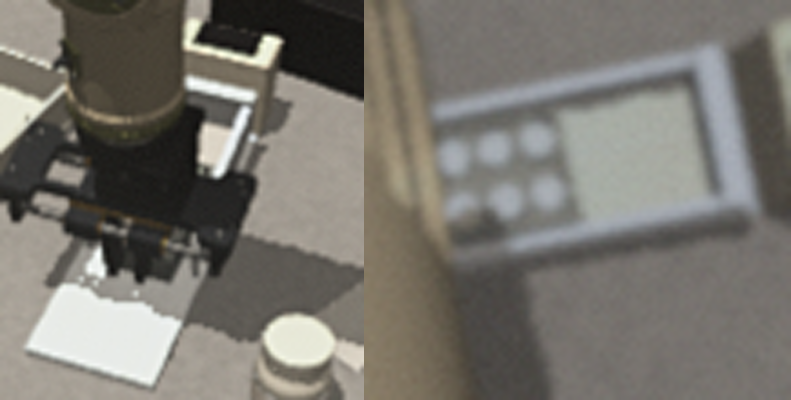

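The cassette is sliding straight between the rails. Its front edge is at crop x≈570 and the stop at ≈708, so about 75–80 mm remain. Side force is low at about 3 N.

Emit:
play_rows(
  commands=[
    [0.125,-0.69,0,0,0,0,1.5],
    [0.125,-0.69,0,0,0,0,1.5],
    [0.125,-0.69,0,0,0,0,1.5],
    [0.125,-0.69,0,0,0,0,1.5],
    [0.125,-0.69,0,0,0,0,1.5],
    [0.125,-0.69,0.05,0,0,0,1.5],
    [0.125,-0.69,0.05,0,0,0,1.5],
    [0.125,-0.69,0.05,0,0,0,1.5],
    [0.125,-0.69,0.05,0,0,0,1.5],
  ],
)

```text
time: 18.1
ee_pos: [0.5716, -0.1787, 0.0257]
eef_rot: [0.994, 0.085, 0.007, 0.069]
ft_force: [-1.3, 3.3, 1.1]
width: 0.0151
```

Emit:
play_rows(
  commands=[
    [0.035,-0.2,0,0,0,0,1.5],
    [0.035,-0.2,0,0,0,0,1.5],
    [0.035,-0.2,0,0,0,0,1.5],
    [0.035,-0.2,0,0,0,0,1.5],
  ],
)

```text
time: 18.6
ee_pos: [0.5727, -0.1865, 0.0255]
eef_rot: [0.994, 0.085, 0.007, 0.069]
ft_force: [-0.6, 2.6, 1.1]
width: 0.0152
```

Emit:
play_rows(
  commands=[
    [0.025,-0.15,0,0,0,0,1.5],
    [0.025,-0.15,0,0,0,0,1.5],
    [0.025,-0.15,0,0,0,0,1.5],
    [0.025,-0.15,0,0,0,0,1.5],
  ],
)

```text
time: 19.1
ee_pos: [0.5736, -0.1914, 0.0254]
eef_rot: [0.994, 0.085, 0.007, 0.068]
ft_force: [-3.2, 9.2, 5.4]
width: 0.0151
```

Emit:
play_rows(
  commands=[
    [0.02,-0.1,0,0,0,0,1.5],
    [0.02,-0.1,0,0,0,0,1.5],
  ],
)

```text
time: 19.35
ee_pos: [0.5737, -0.1915, 0.0252]
eef_rot: [0.994, 0.086, 0.006, 0.067]
ft_force: [-6.1, 14.2, 7.3]
width: 0.0152
```

Emit:
play_rows(
  commands=[
    [0.02,-0.1,0,0,0,0,1.5],
    [0,0,0,0,0,0,1.5],
  ],
)

```text
time: 19.6
ee_pos: [0.5737, -0.1915, 0.0251]
eef_rot: [0.994, 0.086, 0.006, 0.067]
ft_force: [-6.5, 15.2, 8.0]
width: 0.0153
```

The force rises and the tool stalls, so it has probably reached the stop. I'm backing off to check.

Emit:
play_rows(
  commands=[
    [-0.17,1,0,0,0,0,1.5],
    [-0.34,2,0,0,0,0,1.5],
    [-0.5,3,2,0,0,0,1.5],
    [-0.5,3,4,0,0,0,1.5],
    [-1,6,4,0,0,0,1.5],
    [-1,6,2,0,0,0,1.5],
    [-1,6,0,0,0,0,1.5],
    [-1,6,0,0,0,0,1.5],
    [0,0,0,0,0,0,1.5],
  ],
)

```text
time: 20.72
ee_pos: [0.5192, 0.1307, 0.1395]
eef_rot: [0.994, 0.089, 0.007, 0.068]
ft_force: [-0.4, -1.6, 0.0]
width: 0.0151
```

Run:
```python
from h import *
b=snap('side');a=snap('top')
cv2.imwrite('pics/s6.png',np.hstack([cv2.resize(b['img'][70:150,250:320],(350,400),interpolation=2)[:,:,::-1],cv2.resize(a['img'][135:205,310:388],(446,400),interpolation=2)[:,:,::-1]]))
```

```text
(no output)
```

View pics/s6.png

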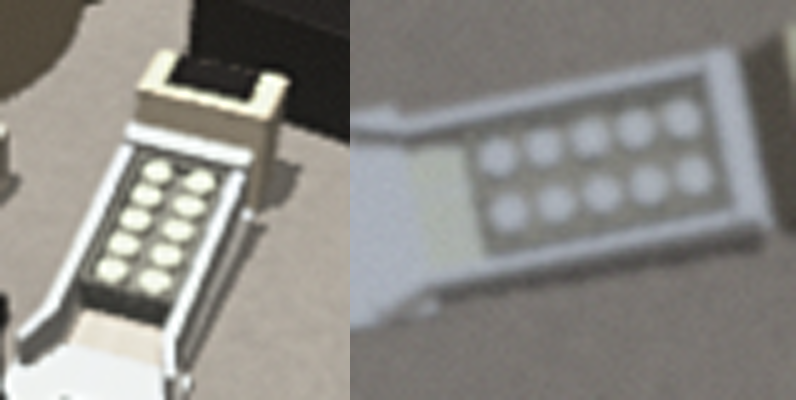

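Run:
```python
from h import *
a=snap('top');b=snap('side')
f=lambda x,y,z:onz(a,310+(x-350)*78/446,135+y*70/400,z)[:2]
ang=np.radians(-80.2);u=np.array([np.cos(ang),np.sin(ang)]);n=np.array([-u[1],u[0]])
e=np.array([.5431,-.0183])
zz=.0503
R1=[(498,157),(543,147),(590,138),(636,129),(683,119)];R2=[(508,213),(556,204),(601,193),(648,185),(693,174)]
C=np.array([f(x,y,zz+(i%5-2)*.02*.139) for i,(x,y) in enumerate(R1+R2)])
k=C.mean(0);d=np.linalg.svd(C-k)[2][0];d*=np.sign(-d[1]);print('cas',k,'yaw',np.degrees(np.arctan2(d[1],d[0])),'along from end',(k-e)@u,'expect .245','lat',(k-e)@n)
g=lambda x,y,z:onz(b,250+x*.2,70+y*.2,z)[:2]
S=[(111,270),(124,244),(137,219),(150,194),(160,170),(155,280),(166,254),(177,231),(189,206),(200,182)]
D=np.array([g(x,y,zz+(i%5-2)*.02*.139) for i,(x,y) in enumerate(S)])
k=D.mean(0);d=np.linalg.svd(D-k)[2][0];d*=np.sign(-d[1]);print('side',k,np.degrees(np.arctan2(d[1],d[0])),(k-e)@u,(k-e)@n)
# rails: stop-side face line & rail tops, top view
for p,q,z1,z2 in [((400,128),(712,52),.045,.067),((440,287),(765,228),.045,.067)]:
    v=f(*q,z2)-f(*p,z1);print('rail yaw',np.degrees(np.arctan2(v[1],v[0])))
```

```text
cas [ 0.58390992 -0.25928593] yaw -79.73128925346406 along from end 0.24441567659759145 expect .245 lat -0.0008036745649439843
side [ 0.58045965 -0.25675389] -80.30371469361633 0.241333309381529 -0.003772623560379819
rail yaw -78.19827915385962
rail yaw -81.12740658221132
```

The top view puts the cassette 244.4 mm up the lane (245 expected at home), aligned within about 0.5°. The gripper is well clear, so I'm handing in.

```bash
python3 -c "
from bench import r
print(r.close_job())"
```

```text
the job is handed in; nothing more can be done
None
```

The cassette is home on the ramp, up against the stop with its caps up, and the job was handed in at about 21 s of the 67 s limit.

**What I did:** I gripped the standing cassette, tilted it about 40° over its back edge and let it fall flat, caps up. I then took it again flat, set it lengthwise on the landing and let go. With the fingers pitched 8°, I pushed it up between the rails until the tool stalled at about 15 N sideways, roughly 18 N in all. Sliding it up had taken about 3 N.

**Last checks:**
- **Top view:** the cassette is within 1 mm of its home position along the lane and 0.8 mm off the centreline, with yaw within about 0.5° of the lane.
- **Side view:** this reads about 3 mm shorter along the lane and 3–4 mm off the centreline. It showed a similar difference from the top view earlier, so I put it down to calibration and went by the top view and the stall.
- **Rails:** their yaw measured from the image was rough (−78° and −81°), and averages to the lane's −80°.
- **Bystanders:** the blank, bottle, beaker, jar and coloured look-alikes were not touched by any planned motion. I did not re-measure them at the end.

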